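Set and lock the sorting vane at the packing station

ROBOT

A 6-joint arm with a two-finger parallel gripper is mounted at the origin on the work surface. World frame = base frame: x ahead of the robot, y to its left, z up, the work surface at z = 0. Lengths are in mm, angles in rad, forces in N, time in s.
With the tool pointing down it reaches from about 325 to 775 mm from the base axis. Payload 5.5 kg.
Tool frame: the origin (TCP) lies on the centre line of the jaws, within the pads' length; the fingertips stand r.tcp_to_tips ahead of it and the grasp point (between the pads) is the TCP (r.tcp_to_tips is the distance from the TCP to the fingertips, in mm); z points along the fingers, y is the line along which they close (so a half turn about z gives the same grasp; the last joint's range is limited). The gripper opens to 85 mm and grips with 20 to 120 N. Pads are 22 mm wide; open, the fingers measure 114 mm over their backs; the gripper's body (76 mm by 85 mm) begins 54 mm behind the grasp point. The pads swing forward as they close: fully open they stand 13 mm farther back than shut.
Start: joints at [-1.377, 0.091, 1.231, -0, 1.82, -0.057], TCP at [148.906, -581.243, 250.275] pointing down, gripper open.
Joint ranges: [-2.87, 2.87], [-0.86, 2.18], [0.17, 2.46], [-1.51, 4.65], [0.06, 2.69], [-2.65, 2.65]. Speed limits (rad/s): [2.57, 2.57, 3.01, 3.14, 3.14, 3.14].

INTERFACE

Orientations are given as a unit quaternion [x, y, z, w].
In Python, from cell import r, camera gives the robot as it stands.
- The arm moves only by the tool carry_out, never from a script. Its arguments are lists of equal length, an entry for each row: "claw": the opening, from 0 (shut) to 1 (fully open); "travel": the shift along the world's x, y, z in cm, a list of three; "rot": the turn, a rotation vector about the world's x, y, z in degrees, a list of three. In form: {"claw": [claw, ...], "travel": [[dx, dy, dz], ...], "rot": [[rx, ry, rz], ...]}. A call has 1 to 8 rows; each row shifts and turns the commanded pose from where the row before left it; what a row does not reach is not made up. A row lasts 1/12 s, in which the tool goes at most 41.7 mm and 7.16 degrees, less where a joint would pass 70% of its speed; a pose out of reach is approached as far as the arm can. A call with a gripper value outside its range is refused whole. The fingers move at their own pace and stop on an object; "squeeze" is the grip in N (left out, the last holds). Time passes only in rows, so rows that do not move let the fingers close. It gives the time, the measured TCP pose, the force, the opening and the grip force at its end, in the units of the state.
- r.get_obs(): the state, without advancing time (a new reading comes with each control period).
- camera(name): name is "scene" or "top"; returns a dict with "img" (384x512x3 uint8, red, green, blue), "fovy" (degrees; the focal length in pixels is half the picture's height over the tangent of half this angle, whatever the lens; pixels are square), "cx", "cy" (the principal point, pixels), "dist_coeffs" ([k1, k2, p1, p2, k3] as OpenCV has them; the pictures are not rectified), "view" (4x4, takes a point from world to camera coordinates). Camera axes: x right, y up, looking along -z (the intrinsics and any distortion apply to the point x, -y, -z); pixel columns grow to the right and rows downward; lengths in mm; the calibration is good to about 2 mm. A picture is of the moment at which its call begins. There is no depth.
- r.finish_job(): hands the job in; it is judged then, once.
The state is a dict: "time": time; "joint_positions": joint angles; "qd": joint speeds; "effort": joint torques, N m; "tcp_pos": TCP position; "tool_rot": TCP orientation; "contact_force": force on the tool from outside, world axes, zero at the start; "ft_torque": the same for the moment, N m; "width": finger opening in mm; "grasp_force": force on a finger pad.
Only numpy, scipy, OpenCV 4.12 (cv2) and the standard library are available. Lean on these libraries where they do the work, as an engineer would, in place of code of your own. Each camera call takes 0.05 s, during which the arm holds its last target. There are 200 camera calls.

TASK

Push the steel guide vane of the round sorting plate round with a fingertip until it points at the middle of the open, empty carton (the other two are taped shut). Then push the black lock lever beside it clockwise, as far as it goes, against its stop pin. Only push, never pinch the vane or the lever, and leave the cartons, tubes and everything else on the table where they are.

Things in the scene. Friction and masses are not known exactly. Their poses are not given: they have to be found in the camera images.
- station: Fixed round metal plate, 340 mm in diameter, 4 mm thick, lying on the table. Origin: centre of the plate's underside, on the vertical pivot axis of the vane. x axis roughly away from the robot, y to the left, z up. The vane's hub is 50 mm wide, its top at 106 mm. In this frame the lever's stop pin (12 mm wide, 68 mm tall) is at (33, -84) mm.
- lock_pivot (a point): Point of the station at table height on the lock lever's vertical pivot axis, at (30, -145) mm in the station's frame. The lever turns on a 38 mm wide post, 48 mm tall, under a 30 mm wide boss whose top is at 74 mm.
- vane (a joint): Angle of the guide vane about the station's z axis, rad, counter-clockwise from above positive; 0 = along the station's x axis. Range -1.35 to 1.35; turns stiffly (friction 0.25 N m) and stays where it is left. The vane is a straight steel blade, 12 mm thick, from the hub out to 156 mm from the axis, its lower edge 50 mm and its upper edge 95 mm above the table.
- vane_tip (a point): The end of the vane, 156 mm from the pivot axis and 72.5 mm above the table; its x axis points outward along the vane, y to the vane's left, z up.
- lock (a joint): Angle of the lock lever, rad, clockwise from above positive: 0 = pointing along the station's -x (towards the robot, unlocked), 1.4 = against the stop pin, nearly along the station's +y (locked). Friction 0.1 N m; stays where left. A black bar 16 mm thick, out to 70 mm from its axis, 51 to 69 mm above the table, with a round end (18 mm wide) out to 79 mm.
- lock_tip (a point): The free end of the lock lever, 79 mm from its axis, 60 mm above the table. The point's -x axis points outward along the lever.
- open_carton: Brown cardboard carton, open on top and empty, its four flaps folded down outside (10 mm or so beyond the walls); 85 x 85 mm, 85 mm tall, origin at the centre of its underside; stands loose on the table about 255 mm from the vane's pivot. The one to point the vane at.
- shut_carton_a: Brown carton, taped shut with a white strip; 85 x 85 mm, 85 mm tall, origin at the centre of its underside; stands loose on the table about 255 mm from the vane's pivot. 
- shut_carton_b: Brown carton, taped shut with a white strip; 85 x 85 mm, 85 mm tall, origin at the centre of its underside; stands loose on the table about 255 mm from the vane's pivot. 
- tube_a: White cosmetic tube standing on its 38 mm wide cap, 105 mm tall, between two cartons beyond the vane's sweep; origin centre of its underside. Leave alone.
- tube_b: White cosmetic tube standing on its 38 mm wide cap, 105 mm tall, between two cartons beyond the vane's sweep; origin centre of its underside. Leave alone.
- jar: White jar, 58 mm wide, 55 mm tall, on the table to the right of the lock lever; origin centre of its underside. Leave alone.
- tape: Roll of clear tape lying flat, 96 mm wide, 45 mm tall, left of the plate; origin centre of its underside. Leave alone.
- lying_tube: White cosmetic tube lying on the table left of the plate, 105 mm long, 38 to 42 mm wide; origin under its middle. Leave alone.
Not all that is in view belongs to the job. Leave any orange or pink look-alike of the open_carton alone.

How it is judged:
By the outcome, as a careful person would: the job done as asked, in the order asked, and still so for the second after the job is handed in, with the robot touching nothing.
It also fails if it takes over 58 s, if anything falls off the work surface, if the arm or the gripper's body presses on something with over 40 N, if the wrist force passes 120 N, or if a joint passes its speed limit or range.

## Working session

There is one attempt and no reset: what is moved stays moved. The work goes in short steps, Python scripts to look and compute and a tool call to move; the robot and the scene stay as the last step left them, time stands still between calls to the robot, and variables do not carry over. Pictures are saved under pics/ and viewed, at most 10 in all, crops included, and the job is handed in when it is done.

Besides the shell and the picture viewer there is one more tool, called as a command line: name --argument value ..., lists and objects as JSON in quotes. carry_out: Moves the arm, as the interface text tells. Its arguments: {"type":"object","properties":{"claw":{"type":"array"},"travel":{"type":"array"},"rot":{"type":"array"},"squeeze":{"type":"number"}},"required":["claw","travel","rot"]}

```bash
mkdir -p pics
cat > h.py <<'E'
import numpy as np, cv2
from cell import r, camera
def K(c):
    f=c["img"].shape[0]/2/np.tan(np.radians(c["fovy"])/2)
    return np.array([[f,0,c["cx"]],[0,f,c["cy"]],[0,0,1.]])
def toplane(c,px,z):
    px=np.array(px,float).reshape(-1,1,2)
    n=cv2.undistortPoints(px,K(c),np.array(c["dist_coeffs"],float)).reshape(-1,2)
    V=np.array(c["view"]);R=V[:3,:3];o=-R.T@V[:3,3]
    d=np.c_[n[:,0],-n[:,1],-np.ones(len(n))]@R
    return o+d*((z-o[2])/d[:,2])[:,None]
def proj(c,P):
    V=np.array(c["view"]);F=np.diag([1,-1,-1.])
    R=F@V[:3,:3];t=F@V[:3,3]
    return cv2.projectPoints(np.array(P,float).reshape(-1,3),cv2.Rodrigues(R)[0],t,K(c),np.array(c["dist_coeffs"],float))[0].reshape(-1,2)
def save(c,n,crop=None,s=1.5):
    im=c["img"][:,:,::-1]
    if crop: x0,y0,x1,y1=crop; im=im[y0:y1,x0:x1]
    cv2.imwrite("pics/"+n,cv2.resize(im,None,fx=s,fy=s,interpolation=cv2.INTER_CUBIC))
E
python3 - <<'E'
from h import *
import pickle
for n in("top","scene"):
    c=camera(n);save(c,n+"1.png");pickle.dump(c,open(n+".pkl","wb"))
    print(n,np.round(-np.array(c["view"])[:3,:3].T@np.array(c["view"])[:3,3]),c["fovy"],c["dist_coeffs"])
print(r.tcp_to_tips,r.get_obs())
E
```

```text
top [ 485.   56. 1472.] 46.63219706455723 [-0.11911253  0.          0.          0.          0.        ]
scene [1350.  311. 1052.] 52.76136859492941 [-0.06116623  0.          0.          0.          0.        ]
19.0 {'time': 0.1, 'joint_positions': array([-1.37664930e+00,  9.18113812e-02,  1.23179113e+00, -2.09224199e-06,
        1.81980520e+00, -5.66922705e-02]), 'qd': array([-1.26004783e-03, -1.53575124e-03, -2.48999003e-03, -2.81876861e-05,
       -3.21097455e-04, -1.45030344e-05]), 'effort': array([ 1.66839382e-03, -4.60217535e+01, -4.19219971e+01, -1.38229207e-04,
        1.06199211e-02,  1.30615365e-05]), 'tcp_pos': array([ 148.88880731, -581.00048915,  249.23276844]), 'tool_rot': array([ 9.92144884e-01,  1.25090790e-01, -6.33347628e-05, -9.05317881e-04]), 'contact_force': array([-0.99320821, -0.82676778,  0.07689238]), 'ft_torque': array([-0.04489672,  0.00130206, -0.0189742 ]), 'grasp_force': 0.0, 'width': 85.3253104539116}
```

View pics/top1.png

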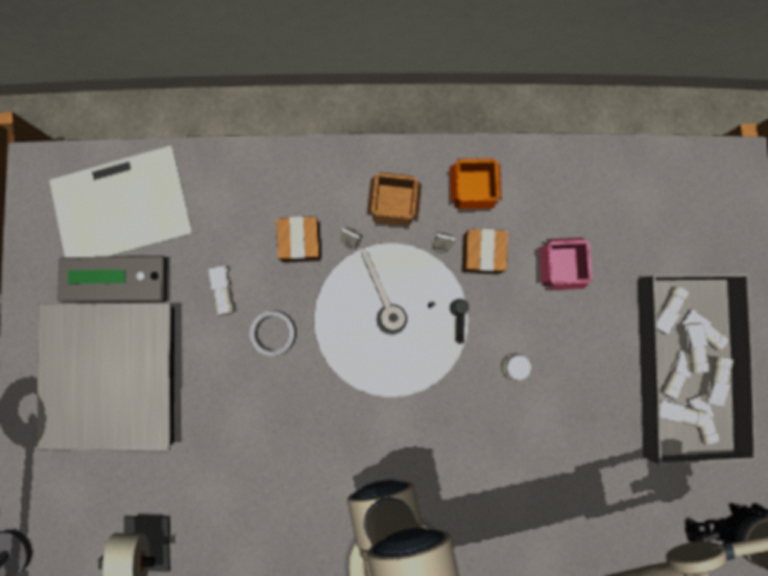

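View pics/scene1.png

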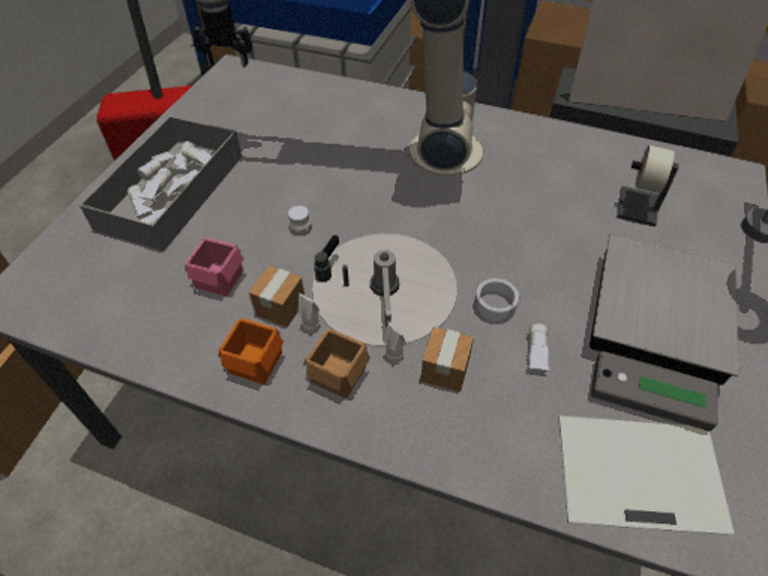

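The top view shows the plate centre near (261,213) in unscaled pixels. The vane tip is at (245,168), the open brown carton at (263,132), the lever from (306,205) to (307,228) and the stop pin at (287,203). Next I'll turn these into positions.

```bash
cat > m.py <<'E'
from h import *
import pickle
c=pickle.load(open("top.pkl","rb"));im=c["img"];hsv=cv2.cvtColor(im,cv2.COLOR_RGB2HSV)
# plate: bright, low saturation
m=((hsv[:,:,2]>150)&(hsv[:,:,1]<40)).astype(np.uint8)
m=cv2.morphologyEx(m,cv2.MORPH_OPEN,np.ones((5,5),np.uint8))
cs=cv2.findContours(m,cv2.RETR_EXTERNAL,cv2.CHAIN_APPROX_NONE)[0]
k=[q for q in cs if cv2.pointPolygonTest(q,(250,240),False)>0][0]
h=cv2.convexHull(k).reshape(-1,2)
W=toplane(c,k.reshape(-1,2),4)[:,:2];rad=None
for _ in range(5):
    A=np.c_[2*W,np.ones(len(W))];s=np.linalg.lstsq(A,(W**2).sum(1),rcond=None)[0];C=s[:2];R=np.sqrt(s[2]+C@C)
    e=abs(np.hypot(*(W-C).T)-R);W=W[e<max(2.5,np.median(e)*2)]
print("plate",C,R,len(W))
# carton
print("hsv carton",hsv[122:142:6,248:280:4].reshape(-1,3).tolist()[:12],hsv[115:150:5,247].tolist())
for name,(x0,y0,x1,y1) in dict(open=(242,108,284,155),a=(180,138,216,178),b=(306,148,342,185)).items():
    s=np.zeros(im.shape[:2],np.uint8);hh=hsv[y0:y1,x0:x1]
    s[y0:y1,x0:x1]=(hh[:,:,1]>90)
    q=max(cv2.findContours(s,cv2.RETR_EXTERNAL,cv2.CHAIN_APPROX_NONE)[0],key=cv2.contourArea)
    for z in(85,):
        P=toplane(c,q.reshape(-1,2),z)[:,:2].astype(np.float32);b=cv2.minAreaRect(P);print(name,z,b)
    print(cv2.minAreaRect(q))
for nm,p,z in(("hub",(391/1.5,318/1.5),106),("vtip",(366.5/1.5,252/1.5),95),("boss",(459.5/1.5,307/1.5),74),("ltip",(460/1.5,342/1.5),69),("pin",(431.5/1.5,304.5/1.5),68)):
    print(nm,toplane(c,[p],z)[0])
save(c,"c1.png",(235,100,345,250),4)
E
python3 m.py
```

```text
plate [539.51385862   7.86203679] 167.81678541825002 223
hsv carton [[15, 158, 84], [15, 165, 91], [14, 161, 54], [14, 155, 46], [16, 164, 42], [15, 166, 40], [15, 166, 40], [15, 163, 111], [15, 163, 105], [14, 164, 118], [15, 162, 161], [15, 161, 165]] [[15, 16, 129], [13, 79, 90], [14, 134, 80], [14, 154, 81], [15, 166, 92], [15, 148, 102], [13, 26, 120]]
open 85 ((790.5034790039062, 0.840576171875), (105.07460021972656, 109.0587387084961), 83.60118865966797)
((262.3118591308594, 132.38119506835938), (33.13473892211914, 33.73176193237305), 5.710593223571777)
a 85 ((709.0896606445312, 175.04244995117188), (92.03569030761719, 31.219097137451172), 2.599238872528076)
((207.4004669189453, 158.40951538085938), (28.919612884521484, 9.89355182647705), 87.27368927001953)
b 85 ((679.4548950195312, -161.99859619140625), (34.9630126953125, 86.57136535644531), 88.28748321533203)
((314.5, 166.5), (27.0, 11.0), 90.0)
hub [537.48820145  10.68275394 106.        ]
vtip [675.58825499  59.15583852  95.        ]
boss [ 559.84965547 -134.6864052    74.        ]
ltip [ 486.52547897 -134.7705863    69.        ]
pin [566.23461842 -76.37997648  68.        ]
```

View pics/c1.png

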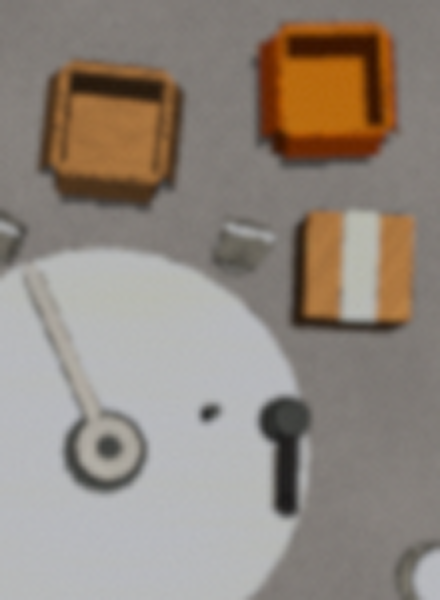

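In the crop, the open carton's rim is centred near full-image pixel (264,130), the pin is at (287,203) and the boss at (306,205). I'll refine the carton from both views.

Run:
```python
from h import *
import pickle
t=pickle.load(open("top.pkl","rb"));s=pickle.load(open("scene.pkl","rb"))
a=cv2.resize(t["img"][108:156,240:286,::-1],None,fx=8,fy=8,interpolation=cv2.INTER_CUBIC)
b=cv2.resize(s["img"][215:265,200:250,::-1],None,fx=8,fy=8,interpolation=cv2.INTER_CUBIC)
o=np.zeros((400,780,3),np.uint8);o[:a.shape[0],:a.shape[1]]=a;o[:,380:]=b
o=cv2.convertScaleAbs(o,alpha=1.5)
cv2.imwrite("pics/c2.png",o)
for p in[(264,130)]:print(toplane(t,[p],85))
```

```text
[[797.8640613   -4.57967848  85.        ]]
```

View pics/c2.png

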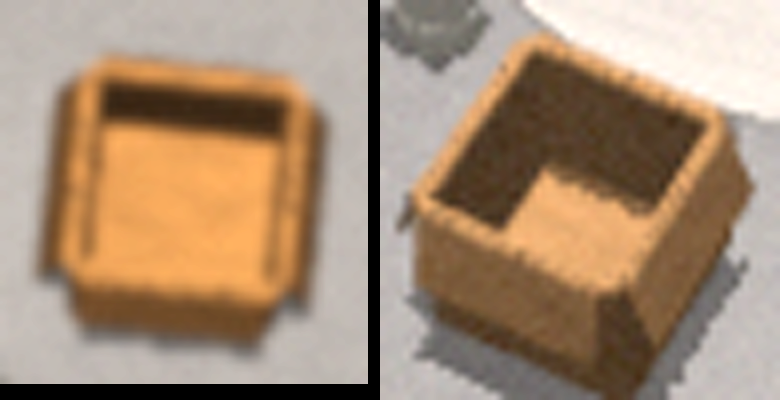

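Run:
```python
from h import *
import pickle
t=pickle.load(open("top.pkl","rb"));s=pickle.load(open("scene.pkl","rb"))
f=lambda x,y,ox,oy:(ox+(x+.5)/8-.5,oy+(y+.5)/8-.5)
T=[f(x,y,240,108) for x,y in[(103,80),(288,100),(268,284),(82,260)]]
S=[f(x,y,200,215) for x,y in[(150,50),(325,118),(232,288),(55,193)]]
A=toplane(t,T,85);B=toplane(s,S,85)
print(A.round(),A.mean(0),"\n",B.round(),B.mean(0))
for q in(A,B):print(np.hypot(*np.diff(np.vstack([q,q[:1]]),axis=0)[:,:2].T))
# hub top, bosses by scene
sh=(386/1.5-.2,256/1.5-.2);print("hub scene",toplane(s,[sh],106))
P=[[539,9,4+0*i] for i in range(1)]
# dark blobs in top: hub ring hole, boss, pin
g=cv2.cvtColor(t["img"],cv2.COLOR_RGB2GRAY)
m=(g<75).astype(np.uint8);n,l,st,ce=cv2.connectedComponentsWithStats(m)
for i in range(1,n):
    x,y=ce[i]
    if 230<x<320 and 150<y<250:print(st[i],ce[i])
# vane/hub mask on the plate: beige
hs=cv2.cvtColor(t["img"],cv2.COLOR_RGB2HSV);print(hs[190,250:258].tolist(),hs[180,230].tolist(),hs[200:224:3,261].tolist())
save(t,"v.png",(235,155,285,235),7)
```

```text
[[839.  32.  85.]
 [830. -42.  85.]
 [755. -33.  85.]
 [766.  41.  85.]] [ 7.97446026e+02 -5.28985731e-01  8.50000000e+01] 
 [[754. -36.  85.]
 [760.  38.  85.]
 [840.  34.  85.]
 [825. -43.  85.]] [794.94193725  -1.47763341  85.        ]
[74.00045565 74.90426992 74.10463292 73.33560841]
[74.35400766 79.76737122 78.23078657 71.22411041]
hub scene [[537.03729294  11.04899328 106.        ]]
[308 155  27  28 122] [314.14754098 173.49180328]
[301 200  11  28 177] [305.86440678 211.46327684]
[286 202   2   2   3] [286.66666667 202.66666667]
[252 211   7  10  15] [254.2        216.33333333]
[260 210   4   3   9] [261.66666667 211.11111111]
[261 221   1   1   1] [261. 221.]
[[23, 7, 151], [22, 17, 161], [20, 18, 173], [20, 18, 173], [19, 12, 171], [0, 0, 178], [114, 7, 187], [114, 7, 188]] [110, 4, 187] [[110, 8, 186], [20, 12, 124], [18, 18, 171], [25, 16, 97], [40, 11, 70], [22, 18, 153], [21, 20, 170], [30, 7, 74]]
```

View pics/v.png

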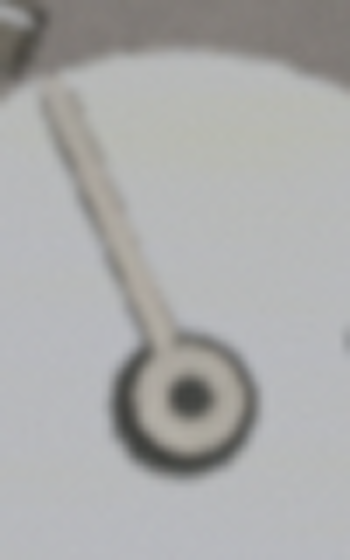

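carry_out --claw '[0,0,0,0,0,0,0,0]' --travel '[[2.0,2.8,0],[2.0,2.8,0],[2.0,2.8,0],[2.0,2.8,0],[2.0,2.8,0],[2.0,2.8,0],[2.0,2.8,0],[2.0,2.8,0]]' --rot '[[0,0,-2],[0,0,-2],[0,0,-2],[0,0,-2],[0,0,-2],[0,0,-2],[0,0,-2],[0,0,-2.4]]'

```text
time: 0.77
tcp_pos: [309.4, -355.7, 249.8]
tool_rot: [1.0, -0.019, -0.0, -0.0]
contact_force: [-0.1, 0.1, 0.0]
width: -0.6
grasp_force: 0.0
```

carry_out --claw '[0,0,0,0,0,0,0,0]' --travel '[[2.0,2.8,0],[2.0,2.8,0],[2.0,2.8,0],[2.0,2.8,0],[2.0,2.8,0],[2.0,2.8,0],[2.0,2.8,0],[2.0,2.8,0]]' --rot '[[0,0,0],[0,0,0],[0,0,0],[0,0,0],[0,0,0],[0,0,0],[0,0,0],[0,0,0]]'

```text
time: 1.43
tcp_pos: [469.5, -131.6, 249.9]
tool_rot: [1.0, -0.018, -0.0, -0.0]
contact_force: [0.5, 0.4, -0.1]
width: -0.1
grasp_force: 0.0
```

carry_out --claw '[0,0,0,0,0,0,0,0]' --travel '[[2.0,2.8,0],[2.0,2.8,0],[2.0,2.8,0],[2.0,2.8,0],[2.0,2.8,0],[2.0,2.8,0],[2.0,2.8,0],[0,0,0]]' --rot '[[0,0,0],[0,0,0],[0,0,0],[0,0,0],[0,0,0],[0,0,0],[0,0,0],[0,0,0]]'

```text
time: 2.1
tcp_pos: [610.6, 67.7, 247.4]
tool_rot: [1.0, -0.015, -0.002, -0.001]
contact_force: [1.9, 0.3, 0.2]
width: -0.2
grasp_force: 0.0
```

carry_out --claw '[0,0,0,0,0,0,0,0]' --travel '[[1.1,1.5,0],[1.1,1.5,-2.0],[0,0,-3.0],[0,0,-3.0],[0,0,-3.0],[0,0,-3.0],[0,0,-3.0],[0,0,0]]' --rot '[[0,0,0],[0,0,0],[0,0,0],[0,0,0],[0,0,0],[0,0,0],[0,0,0],[0,0,0]]'

```text
time: 2.77
tcp_pos: [626.7, 92.2, 71.5]
tool_rot: [1.0, -0.018, -0.007, 0.001]
contact_force: [-1.5, -0.0, -2.1]
width: 0.2
grasp_force: 0.0
```

Run:
```python
from h import *
s=camera("scene");save(s,"s2.png",(170,90,350,270),4.4 if 0 else 3.3)
o=r.get_obs();print(o["tcp_pos"],o["contact_force"],proj(s,[o["tcp_pos"]]))
```

```text
[628.08411015  92.306968    75.37865253] [ 0.26482217 -0.01738021 -0.31606892] [[271.32424895 203.22857774]]
```

View pics/s2.png

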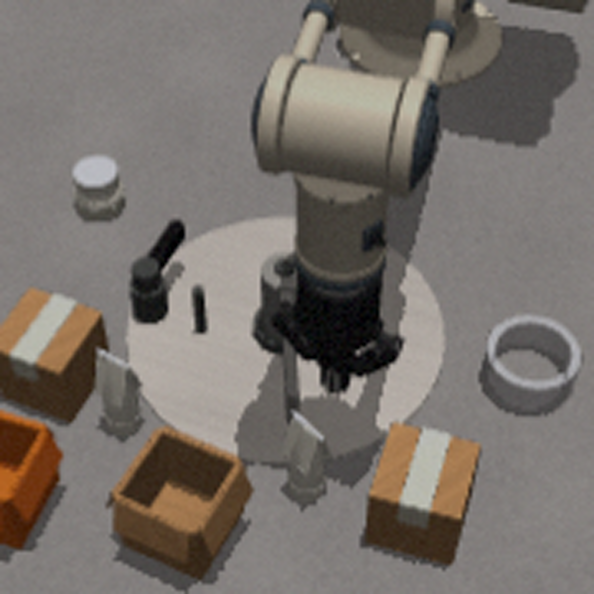

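The shut fingertip is beside the vane on its left, clear of the tube and the hub. I'll push toward -y.

carry_out --claw '[0,0,0,0,0,0,0,0]' --travel '[[0,-1.0,0],[0,-1.0,0],[0,-0.6,0],[0,-0.5,0],[0,-0.5,0],[0,-0.5,0],[0,-0.5,0],[0,-0.5,0]]' --rot '[[0,0,0],[0,0,0],[0,0,0],[0,0,0],[0,0,0],[0,0,0],[0,0,0],[0,0,0]]'

```text
time: 3.48
tcp_pos: [631.4, 41.8, 81.1]
tool_rot: [1.0, -0.018, 0.001, -0.0]
contact_force: [2.2, 4.1, 0.8]
width: -0.1
grasp_force: 2.2
```

carry_out --claw '[0,0,0,0]' --travel '[[0,-0.4,0],[0,-0.2,0],[0,0,0],[0,0,0]]' --rot '[[0,0,0],[0,0,0],[0,0,0],[0,0,0]]'

```text
time: 3.82
tcp_pos: [630.6, 35.1, 80.2]
tool_rot: [1.0, -0.018, -0.0, 0.001]
contact_force: [-0.1, 0.1, 0.4]
width: -0.1
grasp_force: 0.1
```

Run:
```python
from h import *
import pickle
t=camera("top");s=camera("scene");pickle.dump((t,s),open("p2.pkl","wb"))
o=r.get_obs();print(o["tcp_pos"],o["contact_force"])
a=cv2.resize(t["img"][140:230,230:290,::-1],None,fx=6,fy=6,interpolation=cv2.INTER_CUBIC)
b=cv2.resize(s["img"][160:250,210:280,::-1],None,fx=6,fy=6,interpolation=cv2.INTER_CUBIC)
cv2.imwrite("pics/p2.png",cv2.convertScaleAbs(np.hstack([a,b]),alpha=1.3))
```

```text
[630.4661485   35.17131818  79.91170405] [-0.36908843 -0.04821748  0.39094405]
```

View pics/p2.png

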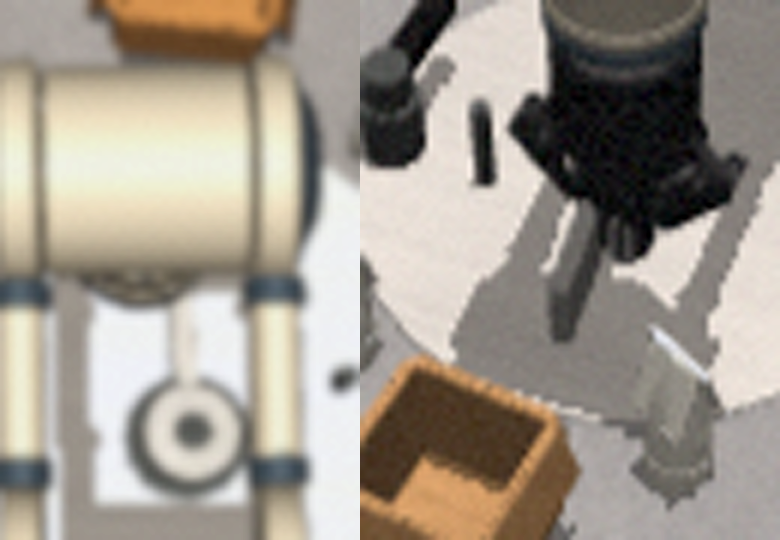

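The vane has followed the finger. The scene view shows its end face, with the top edge near scene pixel (244,208) and the bottom near (244,217).

Run:
```python
from h import *
import pickle
t,s=pickle.load(open("p2.pkl","rb"))
H=toplane(t,[(230+(193.5)/6-.5,140+(432.5)/6-.5)],106)[0];print("hub",H)
n=toplane(t,[(230+(184.5)/6-.5,140+(335)/6-.5)],95)[0];print("blade pt",n,np.degrees(np.arctan2(*(n-H)[1::-1])))
for p,z in(((566-360,288),95),((563-360,338),50)):
    T=toplane(s,[(210+(p[0]+.5)/6-.5,160+(p[1]+.5)/6-.5)],z)[0]
    for C in((539.7,8),H[:2]): print(T,np.hypot(*(T[:2]-C)),np.degrees(np.arctan2(T[1]-C[1],T[0]-C[0])))
for a in(4,5,6):
    a=np.radians(a);print(proj(s,[[539.7+156*np.cos(a),8+156*np.sin(a),z] for z in(95,50)]))
```

```text
hub [538.72245949   7.34128778 106.        ]
blade pt [589.57143372  10.83504449  95.        ] 3.9305296406046213
[687.57538303  22.42347133  95.        ] 148.5771363013867 5.570894661116092
[687.57538303  22.42347133  95.        ] 149.61505641641227 5.785619360107613
[687.93864911  19.42462728  50.        ] 148.67824049600617 4.407025630718856
[687.93864911  19.42462728  50.        ] 149.7046369893118 4.6296381472514145
[[241.9352812  209.15727995]
 [242.41191626 217.64549451]]
[[242.78002287 209.34558486]
 [243.23280088 217.8316367 ]]
[[243.62976822 209.5220735 ]
 [244.05851403 218.00609541]]
```

carry_out --claw '[0,0,0,0,0,0,0,0]' --travel '[[0,-0.3,0],[0,-0.3,0],[0,-0.3,0],[0,-0.2,0],[0,0,0],[0,0,0],[0,0.7,0],[0,1.3,0]]' --rot '[[0,0,0],[0,0,0],[0,0,0],[0,0,0],[0,0,0],[0,0,0],[0,0,0],[0,0,0]]'

```text
time: 4.58
tcp_pos: [630.8, 43.8, 80.3]
tool_rot: [1.0, -0.019, -0.0, 0.001]
contact_force: [-0.8, 0.0, 0.3]
width: -0.1
grasp_force: 0.0
```

carry_out --claw '[0,0,0,0,0,0,0,0]' --travel '[[0,1.5,0],[0,0,3],[-1,0,3],[-2,0,3],[-3,0,3],[-3,0,3],[-3,0,0],[-3,0,0]]' --rot '[[0,0,0],[0,0,0],[0,0,0],[0,0,0],[0,0,0],[0,0,0],[0,0,0],[0,0,0]]'

```text
time: 5.25
tcp_pos: [481.4, 61.0, 232.2]
tool_rot: [1.0, -0.017, 0.003, -0.0]
contact_force: [-0.8, -0.1, 0.4]
width: 0.1
grasp_force: 0.0
```

carry_out --claw '[0,0,0,0,0,0,0,0]' --travel '[[0,3,0],[0,3,0],[0,3,0],[0,3,0],[0,3,0],[0,3,0],[0,3,0],[0,0,0]]' --rot '[[0,0,0],[0,0,0],[0,0,0],[0,0,0],[0,0,0],[0,0,0],[0,0,0],[0,0,0]]'

```text
time: 5.92
tcp_pos: [480.4, 275.3, 228.6]
tool_rot: [1.0, -0.015, -0.001, -0.001]
contact_force: [-0.1, -1.1, 0.3]
width: -0.4
grasp_force: 0.0
```

Run:
```python
from h import *
import pickle
t=camera("top");s=camera("scene");pickle.dump((t,s),open("p3.pkl","wb"))
o=r.get_obs();print(o["tcp_pos"],o["contact_force"])
a=cv2.resize(t["img"][105:225,235:325,::-1],None,fx=5,fy=5,interpolation=cv2.INTER_CUBIC)
b=cv2.resize(s["img"][150:270,200:265,::-1],None,fx=5,fy=5,interpolation=cv2.INTER_CUBIC)
cv2.imwrite("pics/p3.png",cv2.convertScaleAbs(np.hstack([a,b]),alpha=1.2))
```

```text
[481.08592579 271.49065002 228.90972405] [-0.07779136  0.02800917  0.2587041 ]
```

View pics/p3.png

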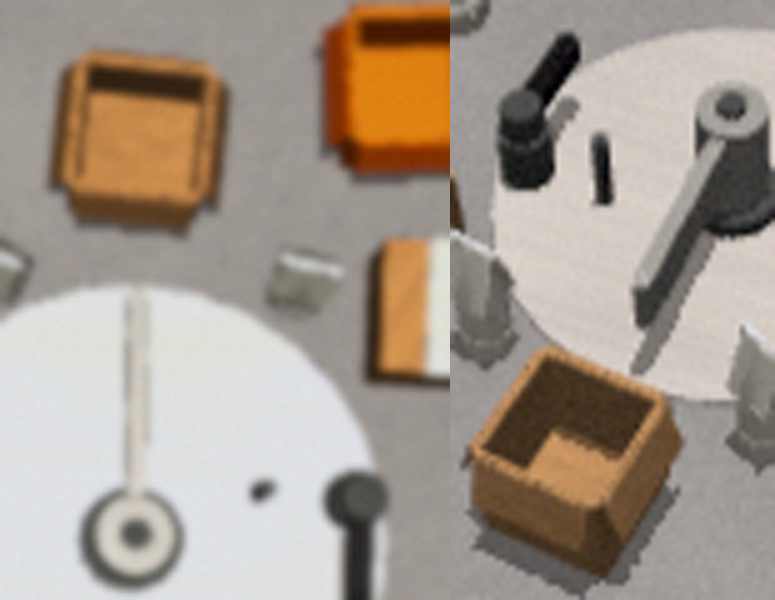

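The vane now points almost straight at the open carton. I'll measure its angle from the top-face colour.

Run:
```python
from h import *
import pickle
t,s=pickle.load(open("p3.pkl","rb"));t0=pickle.load(open("top.pkl","rb"))
def vane(t):
    d=t["img"][:,:,0].astype(int)-t["img"][:,:,2]
    m=(d>4).astype(np.uint8);m[:160]=0;m[222:]=0;m[:,:238]=0;m[:,285:]=0
    n,l,st,ce=cv2.connectedComponentsWithStats(m,connectivity=8)
    i=l[190:212,240:285];i=np.bincount(i[i>0]).argmax()
    ys,xs=np.nonzero(l==i);P=toplane(t,np.c_[xs,ys],95)
    C=np.array([539.2,7.7]);rr=np.hypot(*(P[:,:2]-C).T);b=P[(rr>40)&(rr<140)][:,:2]
    vx,vy,x,y=cv2.fitLine(b.astype(np.float32),cv2.DIST_L2,0,.01,.01).ravel()
    h=toplane(t,np.c_[xs,ys],106)[:,:2]
    k=vy/vx;print(len(b),"rmax",rr.max(),"slope deg",np.degrees(np.arctan(k)),"y at pivot x",y+k*(539.2-x),"y at 796:",y+k*(796-x))
vane(t0);vane(t)
# carton floor/opening: boundary profile in rows through the opening
f=lambda x,y:(235+(x+.5)/5-.5,105+(y+.5)/5-.5)
A=toplane(t,[f(*p) for p in[(90,67),(207,80),(197,190),(78,178)]],85);print(A.round(1),A.mean(0))
# rim outer incl. mask of bright (lit) brown
g=t["img"];
for row in(128,130,132,134,136): print(row,g[row,244:284,0].tolist())
```

```text
251 rmax 176.6863670970988 slope deg -61.834995 y at pivot x 204.72144 y at 796: -274.91183
244 rmax 176.6863670970988 slope deg -17.231438 y at pivot x 29.496542 y at 796: -50.150772
[[837.2  31.   85. ]
 [828.  -43.3  85. ]
 [756.9 -35.5  85. ]
 [765.4  39.6  85. ]] [796.89763637  -2.04658501  85.        ]
128 [132, 120, 92, 80, 105, 144, 145, 117, 119, 150, 162, 163, 162, 165, 167, 167, 167, 165, 165, 165, 166, 167, 166, 167, 165, 166, 168, 170, 171, 163, 139, 120, 136, 130, 95, 75, 92, 120, 129, 129]
130 [128, 112, 87, 80, 108, 140, 144, 123, 137, 155, 161, 163, 162, 164, 166, 165, 166, 167, 169, 168, 170, 171, 170, 171, 170, 172, 171, 173, 171, 160, 132, 116, 131, 123, 91, 76, 96, 122, 131, 131]
132 [126, 106, 83, 84, 108, 131, 129, 122, 145, 158, 161, 162, 163, 163, 165, 166, 168, 167, 165, 165, 165, 167, 167, 168, 169, 168, 167, 167, 165, 148, 122, 124, 135, 120, 90, 85, 107, 125, 131, 133]
134 [123, 98, 78, 91, 124, 142, 129, 124, 147, 160, 160, 159, 159, 162, 165, 167, 169, 171, 169, 169, 165, 163, 163, 161, 162, 163, 167, 169, 167, 148, 124, 129, 129, 108, 83, 89, 112, 126, 131, 134]
136 [120, 91, 77, 98, 134, 142, 121, 123, 152, 164, 164, 161, 159, 160, 160, 160, 163, 166, 166, 168, 166, 166, 166, 166, 167, 169, 171, 171, 165, 144, 127, 146, 144, 106, 79, 92, 118, 130, 132, 131]
```

```bash
cat > v.py <<'E'
from h import *
def vane(t):
    d=t["img"][:,:,0].astype(float)-t["img"][:,:,2]
    w=np.clip(d[166:200,254:272]-np.median(d[166:200,240:250]),0,None);w[w<8]=0
    X=(w*np.arange(254,272)).sum(1)/w.sum(1);Y=np.arange(166,200)
    P=toplane(t,np.c_[X,Y],95)[:,:2]
    vx,vy,x,y=cv2.fitLine(P.astype(np.float32),cv2.DIST_HUBER,0,.01,.01).ravel();k=vy/vx
    print(X.round(1)[::5],"deg",np.degrees(np.arctan(k)),"y at pivot",y+k*(539.2-x),"y at carton",y+k*(796-x))
if __name__=="__main__":
    import pickle
    t,s=pickle.load(open("p3.pkl","rb"));vane(t)
    d=t["img"][200:224,250:274].astype(int);d=d[:,:,0]-d[:,:,2];ys,xs=np.nonzero(d>8);c=cv2.minEnclosingCircle(np.c_[xs,ys][ys>3].astype(np.float32))[0]
    print("hub px",c[0]+250,c[1]+200,toplane(t,[(c[0]+250,c[1]+200)],106))
    print("scene hub",toplane(s,[(200+(732.5-450)/5-.5,150+105/5-.5)],106), "scene tip mid",toplane(s,[(200+(641-450)/5-.5,150+288/5-.5)],95))
E
python3 v.py
```

```text
[262.4 262.1 262.  262.  262.  262.  261.6] deg -2.4510965 y at pivot 8.306314 y at carton -2.6862216
hub px 261.5 211.5 [[538.98791196   8.10421267 106.        ]]
scene hub [[538.45477887   7.57287957 106.        ]] scene tip mid [[692.39302056   3.63541379  95.        ]]
```

The vane line passes about 2 mm from the carton centre, an error under 0.5°, so I'll leave it. Next is the lever: approach on its right side.

carry_out --claw '[0,0,0,0,0,0,0,0]' --travel '[[0.4,-3.7,0],[0.4,-3.7,0],[0.4,-3.7,0],[0.4,-3.7,0],[0.4,-3.7,0],[0.4,-3.7,0],[0.4,-3.7,0],[0.2,-3.7,0]]' --rot '[[0,0,0],[0,0,0],[0,0,0],[0,0,0],[0,0,0],[0,0,0],[0,0,0],[0,0,0]]'

```text
time: 6.68
tcp_pos: [511.4, -28.7, 229.6]
tool_rot: [1.0, -0.018, 0.0, 0.0]
contact_force: [1.2, 0.5, 0.4]
width: 0.2
grasp_force: 0.0
```

carry_out --claw '[0,0,0,0,0,0,0,0]' --travel '[[0,-3.7,0],[0,-3.7,0],[0,-3.7,0],[0,-3.9,0],[0,0,0],[0,0,0],[0,0,0],[0,0,0]]' --rot '[[0,0,0],[0,0,0],[0,0,0],[0,0,0],[0,0,0],[0,0,0],[0,0,0],[0,0,0]]'

```text
time: 7.35
tcp_pos: [511.9, -175.3, 229.5]
tool_rot: [1.0, -0.017, 0.0, -0.0]
contact_force: [-0.3, 0.3, 0.5]
width: -0.2
grasp_force: 0.0
```

carry_out --claw '[0,0,0,0,0,0,0,0]' --travel '[[0,0,-3],[0,0,-3],[0,0,-3],[0,0,-3],[0,0,-2.2],[0,0,-1.2],[0,0,0],[0,0,0]]' --rot '[[0,0,0],[0,0,0],[0,0,0],[0,0,0],[0,0,0],[0,0,0],[0,0,0],[0,0,0]]'

```text
time: 8.02
tcp_pos: [512.2, -175.5, 75.7]
tool_rot: [1.0, -0.017, -0.0, -0.0]
contact_force: [-0.5, -0.7, 0.3]
width: -0.2
grasp_force: 0.0
```

carry_out --claw '[0,0,0,0,0,0,0,0]' --travel '[[0,0.7,0],[0,0.7,0],[-0.1,0.7,0],[-0.1,0.6,0],[-0.1,0.6,0],[-0.1,0.6,0],[0.1,0.6,0],[0.1,0.5,0]]' --rot '[[0,0,0],[0,0,0],[0,0,0],[0,0,0],[0,0,0],[0,0,0],[0,0,0],[0,0,0]]'

```text
time: 8.68
tcp_pos: [509.7, -125.6, 75.1]
tool_rot: [1.0, -0.018, -0.0, 0.0]
contact_force: [0.4, -3.8, -0.0]
width: -0.1
grasp_force: 1.4
```

carry_out --claw '[0,0,0,0,0,0,0,0]' --travel '[[0.1,0.45,0],[0.15,0.4,0],[0.3,0.5,0],[0.3,0.5,0],[0.35,0.5,0],[0.4,0.4,0],[0.4,0.35,0],[0,0,0]]' --rot '[[0,0,0],[0,0,0],[0,0,0],[0,0,0],[0,0,0],[0,0,0],[0,0,0],[0,0,0]]'

```text
time: 9.35
tcp_pos: [530.6, -94.1, 74.9]
tool_rot: [1.0, -0.017, -0.0, -0.001]
contact_force: [-0.0, 0.3, -0.7]
width: -0.2
grasp_force: 0.1
```

carry_out --claw '[0,0,0,0,0,0]' --travel '[[0.4,0.25,0],[0.4,0.2,0],[0.3,0.1,0],[0.3,0,0],[0,0,0],[0,0,0]]' --rot '[[0,0,0],[0,0,0],[0,0,0],[0,0,0],[0,0,0],[0,0,0]]'

```text
time: 9.85
tcp_pos: [536.2, -91.6, 74.7]
tool_rot: [1.0, -0.019, -0.01, 0.001]
contact_force: [-37.2, -7.0, 17.8]
width: -0.5
grasp_force: 19.4
```

The lever is against its stop: −37 N in x with the tip halted. I'll back off and look.

carry_out --claw '[0,0,0,0,0,0,0,0]' --travel '[[-0.8,0,0],[-1,0,0],[-1.5,-0.5,0],[-1.5,-0.5,0],[0,0,3],[0,0,4],[0,0,4],[-1,0,4]]' --rot '[[0,0,0],[0,0,0],[0,0,0],[0,0,0],[0,0,0],[0,0,0],[0,0,0],[0,0,0]]'

```text
time: 10.52
tcp_pos: [486.6, -99.1, 226.8]
tool_rot: [1.0, -0.017, 0.001, -0.001]
contact_force: [0.9, -0.1, 1.2]
width: 0.1
grasp_force: 0.0
```

carry_out --claw '[0,0,0,0,0,0,0,0]' --travel '[[-1,-4,0],[-1,-4,0],[-1,-4,0],[-1,-4,0],[-1,-4,0],[0,-4,0],[0,-2,0],[0,0,0]]' --rot '[[0,0,0],[0,0,0],[0,0,0],[0,0,0],[0,0,0],[0,0,0],[0,0,0],[0,0,0]]'

```text
time: 11.18
tcp_pos: [435.5, -363.5, 224.4]
tool_rot: [1.0, -0.02, 0.0, 0.0]
contact_force: [0.3, 0.2, 0.1]
width: 0.0
grasp_force: 0.0
```

Run:
```python
from h import *
from v import vane
t=camera("top");s=camera("scene");vane(t)
o=r.get_obs();print(o["time"],o["tcp_pos"],o["contact_force"])
a=cv2.resize(t["img"][105:255,170:350,::-1],None,fx=2.5,fy=2.5,interpolation=cv2.INTER_CUBIC)
b=cv2.resize(s["img"][145:220,195:265,::-1],None,fx=5,fy=5,interpolation=cv2.INTER_CUBIC)
cv2.imwrite("pics/p4.png",cv2.convertScaleAbs(np.hstack([a,b[:375]]),alpha=1.2))
```

```text
[262.4 262.4 262.4 262.1 262.  262.  261.6] deg -2.3925622 y at pivot 8.173751 y at carton -2.555964
11.2833 [ 436.26220449 -359.99737664  224.96438096] [ 0.5002686   0.61303013 -0.14647317]
```

View pics/p4.png

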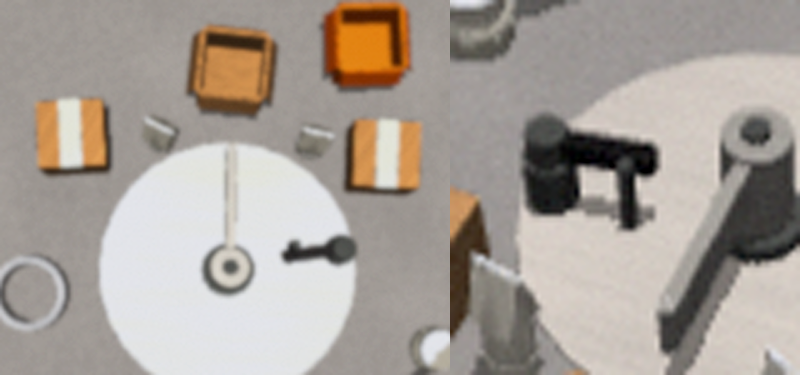

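The lever rests against its pin, the vane is unchanged and still aimed at the carton, and nothing else has moved. I'm handing the job in.

```bash
python3 -c "
from cell import r
print(r.finish_job())"
```

```text
the job is handed in; nothing more can be done
None
```

The vane points at the open carton to within about half a degree by camera measurement, the lock lever is pushed against its stop pin, and the job was handed in at about 11 s with nothing else seen to have moved.

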